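Find the release notch of the document drawer

TASK

The grey document drawer on the desk is locked; a release key sits in a notch somewhere along its front top edge. Put a fingertip on the yellow pad at the edge's left end, run it lightly along the edge until you find the notch, then press the key inside it fully down, so that the blue drawer front comes ajar, and take the hand away. Never touch the blue drawer front itself, pick nothing up and leave the other things on the desk and on the case where they stand.

Things in the scene. Friction and masses are not known exactly. Their poses are not given: they have to be found in the camera images.
- case: Fixed grey steel case of the document drawer, 261 mm deep (x), 430 mm wide (y), 100 mm tall. Origin: centre of its underside on the desk; x points away from its front, y to the left seen from the robot, z up. Its front top edge is a flat band, 42 mm wide, level with its top (z = 100 mm), centred on x = -108 mm, from y = -215 to +215 mm: grey end blocks at |y| over 90 mm, a black strip between. It is cushioned.
- pad (a point): Centre (at rest) of the flush yellow pad (34 x 50 mm) on the band's left end block, at x = -108, y = +160, z = 100 mm of the case. The whole band is cushioned: pressed anywhere it sinks as one piece, about 1.5 N per mm, and stops hard after 4 mm.
- edge_mid (a point): Middle of the band (x = -108, y = 0, z = 100 mm of the case). The black strip here is solid except for one notch, 54 mm long in y, centred anywhere from y = -58 to +58 mm; no reading tells where. The notch is open above and to the front, as wide as the band, with a wall behind it at x = -85 mm. The grey release key (a flat bar, 40 mm wide, running under the strip) forms its floor, its top 12 mm below the edge.
- key (a joint): Release key in the notch, m pressed down: 0 up, 0.008 fully down. Needs about 6 N, slides straight down wherever in the notch it is pressed, and stays where it is left.
- drawer: Blue drawer front, 402 mm wide, 46 mm tall, below the edge band on the case's front. Origin: centre of its front face, at x = -126 mm, z = 38 mm in the case's frame when shut. The key drives it out to the front (case -x) by 3 mm per mm of key travel: 24 mm when the key is fully down. Not to be touched.
- stapler: Bystander on the rear of the case: red and black stapler, 120 x 34 x 43 mm, origin at the centre of its underside.
- stamp: Bystander on the rear of the case: dark wooden hand stamp, 38 mm across, 63 mm tall, origin at the centre of its underside.
- tape: Bystander on the rear of the case: brown roll of tape lying flat, 90 mm across, 20 mm tall, origin at the centre of its underside.
- sanitizer: Bystander on the desk, to the right: clear pump bottle with a blue band, 68 mm across, 175 mm tall, origin at the centre of its underside.
- mug: Bystander on the desk, to the left: white mug, 82 mm across, 95 mm tall, origin at the centre of its underside.
- punch: Bystander on the desk, to the right: hole punch, 100 x 110 x 56 mm, origin at the centre of its underside.
- calculator: Bystander on the desk, to the left, near the robot: calculator lying flat, 140 x 85 x 16 mm, origin at the centre of its underside.

How it is judged:
By the outcome, as a careful person would: the job done as asked, in the order asked, and still so for the second after the job is handed in, with the robot touching nothing.
It also fails if it takes over 54 s, if anything falls off the work surface, if the arm or the gripper's body presses on something with over 40 N, if the wrist force passes 120 N, or if a joint passes its speed limit or range.

ROBOT

A 7-joint arm with a two-finger parallel gripper is mounted at the origin on the work surface. World frame = base frame: x ahead of the robot, y to its left, z up, the work surface at z = 0. Lengths are in m, angles in degrees, forces in N, time in s.
With the tool pointing down it reaches from about 0.4 to 0.75 m from the base axis. Payload 19.5 kg.
Tool frame: the origin (TCP) lies at the centre of the arm's flange, where the gripper is bolted on; the fingertips stand 173 mm ahead of it and the grasp point (between the pads) lies 155 mm ahead of it; z points along the fingers, y is the direction in which the jaws open and shut (so a half turn about z gives the same grasp; the last joint's range is limited). The gripper opens to 85 mm and grips with 20 to 120 N. Pads are 22 mm wide; open, the fingers measure 114 mm over their backs; the gripper's body (76 mm by 85 mm) begins 54 mm behind the grasp point. The pads swing forward as they close: fully open they stand 13 mm farther back than shut.
Start: joints at [64.933, 40.479, -1.581, 85.061, 1.261, 54.483, -4.326], TCP at [0.222, -0.531, 0.405] pointing down, gripper open.
Joint ranges: [-155.06, 155.06], [-18.47, 123.98], [-90, 86.84], [0, 140.48], [-83.41, 263.41], [0, 116], [-161.91, 161.91]. Speed limits (degrees/s): [108.29, 108.29, 147.25, 147.25, 172.46, 172.46, 172.46].

INTERFACE

Orientations are given as a 3x3 rotation matrix whose columns are the frame's x, y, z axes.
In Python, from plant import env gives the robot as it stands. The module is installed in compiled form; this text tells all that it offers.
- The arm moves only by the tool servo_tool, never from a script. Its argument "deltas" is a list that holds one entry, the list of rows, each a list of 7 numbers: the shift along the world's x, y, z in m, then the turn, a rotation vector about the world's x, y, z in degrees, then the finger opening in m, from 0 to 0.0854. In form: [[[x, y, z, wx, wy, wz, grip], ...]]. A call has 1 to 12 rows; each row shifts and turns the pose as measured when the row begins; what a row does not reach is not made up. A row lasts 1/10 s, in which the tool goes at most 50 mm and 8.59 degrees, less where a joint would pass 70% of its speed; a pose out of reach is approached as far as the arm can. A call with a gripper value outside its range is refused whole. The fingers move at their own pace and stop on an object; "newtons" is the grip in N (left out, the last holds). Time passes only in rows, so rows that do not move let the fingers close. It gives the time, the measured TCP pose, the force and the opening at its end, in the units of the state.
- env.get_state(): the state, without advancing time (a new reading comes with each control period).
- env.read_camera(name): name is "scene" or "side" or "wrist"; returns a dict with "image" (384x512x3 uint8, blue, green, red), "camera_matrix" (3x3 intrinsics, pixels), "cam_to_world" (4x4, takes a point from camera to world coordinates); the wrist camera has in their place "mount" (4x4, takes a point from camera to tool coordinates, whose origin is the TCP and whose axes are the flange's). Camera axes: x right, y down, z forward; pixel columns grow to the right and rows downward; lengths in m; the calibration is good to about 2 mm. A picture is of the moment at which its call begins: read the wrist's pose just before it. There is no depth.
- env.close_job(): hands the job in, once; it reports no verdict.
The state is a dict: "time": time; "joints": joint angles; "qvel": joint speeds; "tau": joint torques, N m; "position": TCP position; "tcp_rot": TCP orientation; "wrist_force": force on the tool from outside, world axes, zero at the start; "torque": the same for the moment, N m; "gripper_width": opening from 0.0 (shut) to 1.0 (fully open).
Only numpy, scipy, OpenCV 4.12 (cv2) and the standard library are available. Lean on these libraries where they do the work, as an engineer would, in place of code of your own. Each camera call takes 0.05 s, during which the arm holds its last target.

## Working session

There is one attempt and no reset: what is moved stays moved. The work goes in short steps, Python scripts to look and compute and a tool call to move; the robot and the scene stay as the last step left them, time stands still between calls to the robot, and variables do not carry over. Pictures are saved under pics/ and viewed, and the job is handed in when it is done.

Besides the shell and the picture viewer there is one more tool, called after "Emit:" in YAML: its name, and indented under it one key for each argument. servo_tool: Moves the arm, as the interface text tells. Its arguments: {"type":"object","properties":{"deltas":{"type":"array"},"newtons":{"type":"number"}},"required":["deltas"]}

```bash
mkdir -p pics
python3 - <<'E'
from plant import env
import cv2,numpy as np
s=env.get_state();print(s)
for n in ["scene","side","wrist"]:
    c=env.read_camera(n);cv2.imwrite(f"pics/{n}0.png",c["image"])
    print(n,{k:np.round(v,4).tolist() for k,v in c.items() if k!="image"})
E
```

```text
{'time': 0.0, 'joints': array([64.93587707, 40.51453103, -1.58072161, 85.08194345,  1.2599813 ,
       54.48236628, -4.32479329]), 'qvel': array([ 0.04641498, -0.00206941, -0.0591506 ,  0.11384703,  0.04300777,
       -0.00396194, -0.00919201]), 'tau': array([ 7.37097689e-04, -8.83185983e+01,  1.23496771e+00, -2.36166197e+01,
        1.70269143e-02,  6.35334858e-03,  7.98573001e-05]), 'position': array([ 0.2216363 , -0.53050183,  0.40423164]), 'tcp_rot': array([[ 9.22710691e-01,  3.85492898e-01, -4.54603557e-04],
       [ 3.85493163e-01, -9.22710179e-01,  9.72794432e-04],
       [-4.44619851e-05, -1.07285439e-03, -9.99999424e-01]]), 'wrist_force': array([-0.11755176,  0.03924151, -0.34014507]), 'torque': array([ 0.0240421 ,  0.01302074, -0.00053096]), 'gripper_width': 0.9993283867735948}
scene {'camera_matrix': [[372.7526, 0.0, 255.4787], [0.0, 372.7526, 195.731], [0.0, 0.0, 1.0]], 'cam_to_world': [[-0.8774, 0.3906, -0.2786, 0.8107], [0.4797, 0.7256, -0.4934, 0.5277], [0.0094, -0.5666, -0.824, 0.9678], [0.0, 0.0, 0.0, 1.0]]}
side {'camera_matrix': [[382.7002, 0.0, 257.2934], [0.0, 382.7002, 193.1137], [0.0, 0.0, 1.0]], 'cam_to_world': [[-0.9988, -0.0382, 0.0305, 0.4752], [-0.0487, 0.7326, -0.6789, 0.7269], [0.0036, -0.6795, -0.7336, 0.8715], [0.0, 0.0, 0.0, 1.0]]}
wrist {'camera_matrix': [[308.725, 0.0, 254.1622], [0.0, 308.725, 194.6977], [0.0, 0.0, 1.0]], 'mount': [[0.0, -0.9533, -0.302, 0.077], [1.0, 0.0001, -0.0001, 0.0003], [0.0002, -0.302, 0.9533, 0.0307], [0.0, 0.0, 0.0, 1.0]]}
```

View pics/scene0.png

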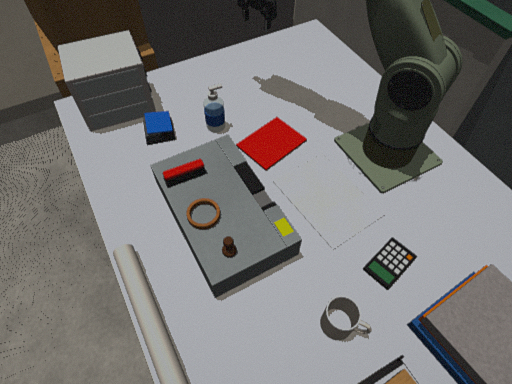

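View pics/side0.png

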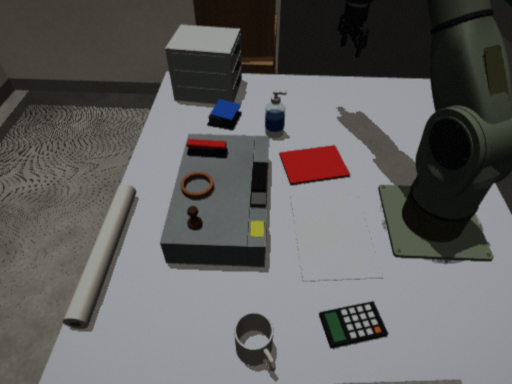

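View pics/wrist0.png

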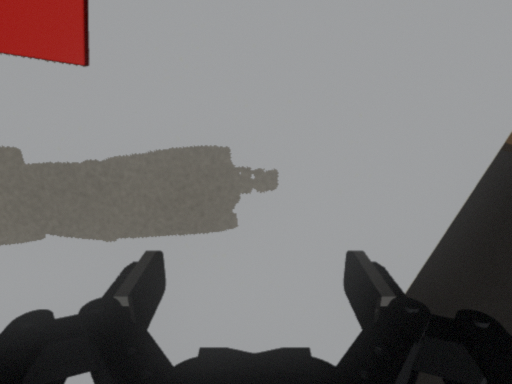

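The yellow pad appears at scene (284,227) and side (257,229). The notch shows as a grey gap in the black strip near scene (268,206) and side (259,199). I'll zoom in to localise both.

Run:
```python
import cv2
a=cv2.imread("pics/scene0.png")[125:300,140:310];b=cv2.imread("pics/side0.png")[125:270,155:285]
cv2.imwrite("pics/za.png",cv2.resize(a,None,fx=3.4,fy=3.4,interpolation=cv2.INTER_CUBIC))
cv2.imwrite("pics/zb.png",cv2.resize(b,None,fx=4,fy=4,interpolation=cv2.INTER_CUBIC))
```

```text
(no output)
```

View pics/za.png

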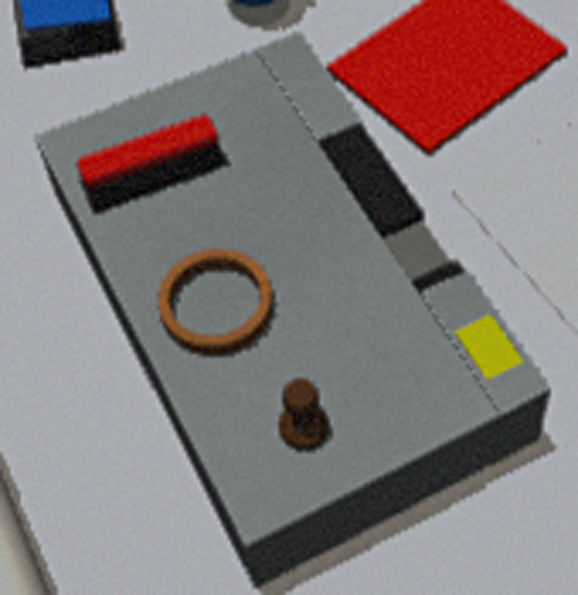

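View pics/zb.png

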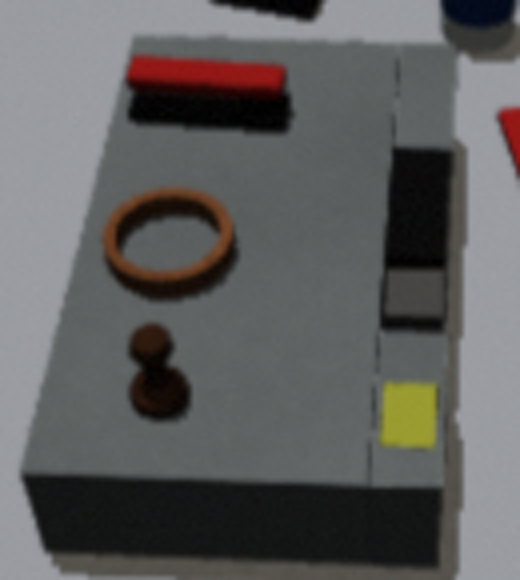

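```bash
cat > h.py <<'E'
import numpy as np,cv2
K1=np.array([[372.7526,0,255.4787],[0,372.7526,195.731],[0,0,1]])
T1=np.array([[-0.8774,0.3906,-0.2786,0.8107],[0.4797,0.7256,-0.4934,0.5277],[0.0094,-0.5666,-0.824,0.9678],[0,0,0,1]])
K2=np.array([[382.7002,0,257.2934],[0,382.7002,193.1137],[0,0,1]])
T2=np.array([[-0.9988,-0.0382,0.0305,0.4752],[-0.0487,0.7326,-0.6789,0.7269],[0.0036,-0.6795,-0.7336,0.8715],[0,0,0,1]])
def un(K,T,uv,z):
    r=T[:3,:3]@np.linalg.inv(K)@np.array([uv[0],uv[1],1]);return T[:3,3]+r*(z-T[2,3])/r[2]
A=lambda u,v:((u+.5)/3.4-.5+140,(v+.5)/3.4-.5+125)
B=lambda u,v:((u+.5)/4-.5+155,(v+.5)/4-.5+125)
sc=lambda u,v,z:un(K1,T1,A(u,v),z)
sd=lambda u,v,z:un(K2,T2,B(u,v),z)
E
python3 - <<'E'
from h import *
np.set_printoptions(precision=4,suppress=True)
from scipy.optimize import least_squares
mod=np.array([[-.1305,.215],[.1305,.215],[.1305,-.215],[-.1305,-.215],[-.108,.16],[-.129,-.09],[-.087,-.09]])
s=np.array([sc(*p,.1)[:2] for p in [(548,392),(246,545),(37,136),(303,34),(489,346),(362,126),(321,140)]])
d=np.array([sd(*p,.1)[:2] for p in [(443,488),(22,475),(133,37),(457,45),(409,415),(450,151),(394,149)]])
def fit(m,o):
    f=lambda p:(m@np.array([[np.cos(p[2]),np.sin(p[2])],[-np.sin(p[2]),np.cos(p[2])]])+p[:2]-o).ravel()
    r=least_squares(f,[.6,0,0]);return r.x,r.fun.reshape(-1,2)
for o in (s,d): x,f=fit(mod,o);print(x[:2],np.degrees(x[2]));print(f*1000)
x,f=fit(np.vstack([mod,mod]),np.vstack([s,d]));print(x[:2],np.degrees(x[2]))
c,si=np.cos(x[2]),np.sin(x[2]);R=np.array([[c,-si],[si,c]])
for n,fn,ps in [("sc",sc,[(387,235),(424,213),(415,285),(440,268),(462,263)]),("sd",sd,[(388,268),(447,266),(383,320),(442,320)])]:
    for p in ps: print(n,p,R.T@(fn(*p,.1)[:2]-x[:2]), 'z.088', R.T@(fn(*p,.088)[:2]-x[:2]))
for q in [(-.108,.16),(-.108,0),(-.129,.16)]: print(q,R@np.array(q)+x[:2])
E
```

```text
[ 0.6088 -0.0261] 0.2223130908658149
[[-2.719   0.9882]
 [ 2.5212  1.1093]
 [ 0.8309 -1.1403]
 [ 0.1227 -2.4252]
 [ 1.0382  2.4974]
 [-2.3027 -2.07  ]
 [ 0.5086  1.0407]]
[ 0.6109 -0.0224] 0.656387362745443
[[-1.0437  1.8837]
 [ 2.3489  1.2772]
 [ 1.8019 -1.9859]
 [ 0.3591 -1.3064]
 [-1.3294  1.7789]
 [-1.2504 -1.0635]
 [-0.8864 -0.584 ]]
[ 0.6098 -0.0243] 0.43927851889494646
sc (387, 235) [-0.0906  0.0244] z.088 [-0.0947  0.0171]
sc (424, 213) [-0.1289  0.0196] z.088 [-0.1336  0.0123]
sc (415, 285) [-0.0866  0.0786] z.088 [-0.0906  0.0721]
sc (440, 268) [-0.1128  0.0741] z.088 [-0.1171  0.0675]
sc (462, 263) [-0.1311  0.0786] z.088 [-0.1357  0.072 ]
sd (388, 268) [-0.0864  0.0331] z.088 [-0.0858  0.0219]
sd (447, 266) [-0.127   0.0294] z.088 [-0.127   0.0181]
sd (383, 320) [-0.0855  0.0807] z.088 [-0.0849  0.0703]
sd (442, 320) [-0.1249  0.079 ] z.088 [-0.1249  0.0685]
(-0.108, 0.16) [0.5006 0.1349]
(-0.108, 0) [ 0.5018 -0.0251]
(-0.129, 0.16) [0.4796 0.1348]
```

The case is at about (0.610, -0.024) with a yaw of about 0.4°. That puts the pad at about (0.501, 0.135) and the notch at roughly case y = 20–75 mm. Next I'll close the gripper and travel at height.

Emit:
servo_tool:
  deltas:
    - [[0.016, 0.036, 0.01, 0, 0, -1.4, 0], [0.016, 0.036, 0.01, 0, 0, -1.4, 0], [0.016, 0.036, 0.005, 0, 0, -1.4, 0], [0.016, 0.036, 0, 0, 0, -1.4, 0], [0.016, 0.036, 0, 0, 0, -1.4, 0], [0.016, 0.036, 0, 0, 0, -1.4, 0], [0.016, 0.036, 0, 0, 0, -1.4, 0], [0.016, 0.036, 0, 0, 0, -1.4, 0], [0.016, 0.036, 0, 0, 0, -1.4, 0], [0.016, 0.036, 0, 0, 0, -1.4, 0], [0.016, 0.036, 0, 0, 0, -1.4, 0], [0.016, 0.036, 0, 0, 0, -1.4, 0]]
  newtons: 40

```text
time: 1.35
position: [0.4149, -0.0842, 0.4285]
tcp_rot: [[0.997, 0.083, -0.001], [0.083, -0.997, 0.002], [-0.001, -0.002, -1.0]]
wrist_force: [0.3, -0.5, 0.1]
gripper_width: 0.003
```

Emit:
servo_tool:
  deltas:
    - [[0.011, 0.027, 0, 0, 0, -0.6, 0], [0.011, 0.027, 0, 0, 0, -0.6, 0], [0.011, 0.027, 0, 0, 0, -0.6, 0], [0.011, 0.027, 0, 0, 0, -0.6, 0], [0.011, 0.027, 0, 0, 0, -0.6, 0], [0.011, 0.027, 0, 0, 0, -0.6, 0], [0.011, 0.027, 0, 0, 0, -0.6, 0], [0.009, 0.025, 0, 0, 0, -0.4, 0], [0, 0, -0.03, 0, 0, 0, 0], [0, 0, -0.03, 0, 0, 0, 0], [0, 0, -0.02, 0, 0, 0, 0], [0, 0, 0, 0, 0, 0, 0]]

```text
time: 2.55
position: [0.5037, 0.1463, 0.3447]
tcp_rot: [[1.0, 0.008, -0.001], [0.008, -1.0, 0.004], [-0.001, -0.004, -1.0]]
wrist_force: [0.3, 0.2, 0.2]
gripper_width: 0.001
```

Run:
```python
from plant import env
import cv2,numpy as np
s=env.get_state();print(s["position"],s["tcp_rot"].round(4),s["wrist_force"],s["joints"])
for n in ["scene","side","wrist"]:
    c=env.read_camera(n);cv2.imwrite(f"pics/{n}1.png",c["image"])
a=cv2.imread("pics/scene1.png")[110:300,140:330];b=cv2.imread("pics/side1.png")[100:270,155:325]
cv2.imwrite("pics/z1.png",np.hstack([cv2.resize(a,(400,400),interpolation=2),cv2.resize(b,(400,400),interpolation=2)]))
```

```text
[0.50370312 0.14626789 0.34472113] [[ 1.      0.0077 -0.0015]
 [ 0.0077 -1.      0.0036]
 [-0.0014 -0.0037 -1.    ]] [0.26740087 0.18528092 0.19785152] [ -24.13517994   41.37925606    8.32278692  100.30385093   -9.1070972
   38.98839845 -100.32809793]
```

View pics/z1.png

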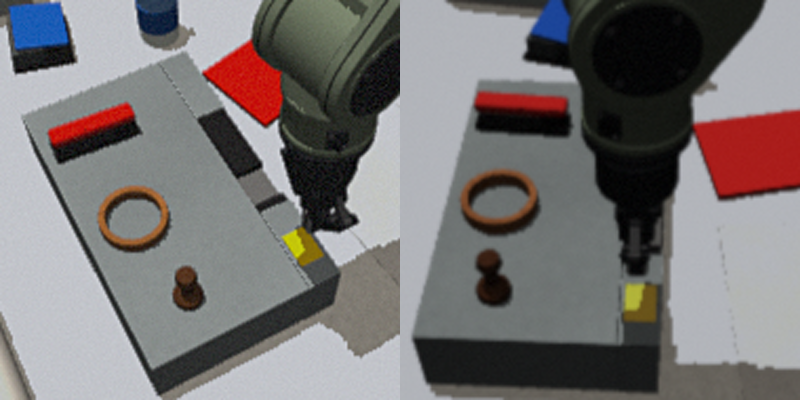

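View pics/wrist1.png

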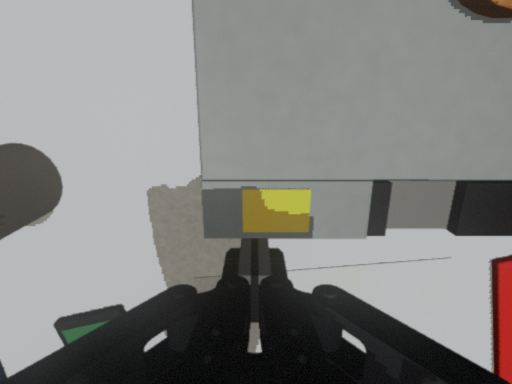

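The wrist view shows the pad at (242–311, 189–233) and the notch floor at columns ~387–455. I'll refine the pose with it.

```bash
cat >> h.py <<'E'
KW=np.array([[308.725,0,254.1622],[0,308.725,194.6977],[0,0,1]])
M=np.array([[0,-.9533,-.302,.077],[1,.0001,-.0001,.0003],[.0002,-.302,.9533,.0307],[0,0,0,1]])
def wr(uv,z,pos,R):
    T=np.eye(4);T[:3,:3]=R;T[:3,3]=pos;return un(KW,T@M,uv,z)
E
python3 - <<'E'
from h import *
np.set_printoptions(precision=4,suppress=True)
pos=np.array([.5037,.14627,.34472]);R=np.array([[1,.0077,-.0015],[.0077,-1,.0036],[-.0014,-.0037,-1]])
for n,p,z in [("pad rl",(242,189),.1),("pad rr",(311,189),.1),("pad fr",(311,232.5),.1),("pad fl",(242,233),.1),("bandL f",(203,238),.1),("blk L r",(371,181),.1),("blk L f",(367,237),.1),("notch L r",(390,181),.1),("notch L f",(386,235),.1),("notch R top f",(451,235),.1),("notch R top r",(456,181),.1),("notchR floor f",(450,228),.088)]:
    print(n,wr(p,z,pos,R))
print("tips at", pos+R[:,2]*.173)
E
```

```text
pad rl [0.5168 0.1558 0.1   ]
pad rr [0.5172 0.1059 0.1   ]
pad fr [0.4829 0.1037 0.1   ]
pad fl [0.482  0.1559 0.1   ]
bandL f [0.4776 0.1856 0.1   ]
blk L r [0.5236 0.0634 0.1   ]
blk L f [0.4796 0.061  0.1   ]
notch L r [0.5237 0.0498 0.1   ]
notch L f [0.4814 0.0469 0.1   ]
notch R top f [ 0.4819 -0.0022  0.1   ]
notch R top r [0.5241 0.0027 0.1   ]
notchR floor f [ 0.4824 -0.0086  0.088 ]
tips at [0.5034 0.1469 0.1717]
```

Emit:
servo_tool:
  deltas:
    - [[-0.0015, -0.008, -0.02, 0, 0, 0, 0], [-0.0015, -0.008, -0.02, 0, 0, 0, 0], [0, 0, -0.01, 0, 0, 0, 0], [0, 0, 0, 0, 0, 0, 0], [0, 0, 0, 0, 0, 0, 0]]

```text
time: 3.2
position: [0.5026, 0.1304, 0.3018]
tcp_rot: [[1.0, 0.007, 0.011], [0.007, -1.0, 0.008], [0.011, -0.008, -1.0]]
wrist_force: [0.2, -0.1, 0.0]
gripper_width: 0.002
```

Emit:
servo_tool:
  deltas:
    - [[-0.001, 0, -0.01, -0.4, 0.6, 0, 0], [0, 0, -0.005, 0, 0, 0, 0], [0, 0, 0, 0, 0, 0, 0]]

```text
time: 3.5
position: [0.5018, 0.1313, 0.2873]
tcp_rot: [[1.0, 0.008, 0.002], [0.008, -1.0, 0.001], [0.002, -0.001, -1.0]]
wrist_force: [-0.2, 0.1, -0.3]
gripper_width: 0.001
```

Emit:
servo_tool:
  deltas:
    - [[0, 0, -0.004, 0, 0, 0, 0], [0, 0, -0.004, 0, 0, 0, 0], [0, 0, 0, 0, 0, 0, 0]]

```text
time: 3.8
position: [0.5019, 0.1315, 0.2787]
tcp_rot: [[1.0, 0.009, 0.002], [0.009, -1.0, 0.001], [0.002, -0.001, -1.0]]
wrist_force: [-0.1, 0.8, -0.2]
gripper_width: -0.002
```

Emit:
servo_tool:
  deltas:
    - [[0, 0, -0.002, 0, 0, 0, 0], [0, 0, -0.002, 0, 0, 0, 0], [0, 0, 0, 0, 0, 0, 0]]

```text
time: 4.1
position: [0.5019, 0.1314, 0.2744]
tcp_rot: [[1.0, 0.008, 0.002], [0.008, -1.0, 0.001], [0.002, -0.001, -1.0]]
wrist_force: [-0.1, -0.2, 0.0]
gripper_width: -0.002
```

Emit:
servo_tool:
  deltas:
    - [[0, 0, -0.001, 0, 0, 0, 0], [0, 0, -0.001, 0, 0, 0, 0], [0, 0, 0, 0, 0, 0, 0]]

```text
time: 4.4
position: [0.502, 0.1314, 0.2725]
tcp_rot: [[1.0, 0.008, 0.003], [0.008, -1.0, 0.002], [0.003, -0.002, -1.0]]
wrist_force: [-0.7, 0.4, 1.7]
gripper_width: 0.0
```

Emit:
servo_tool:
  deltas:
    - [[0, 0, -0.0005, 0, 0, 0, 0], [0, -0.003, 0, 0, 0, 0, 0], [0, -0.006, 0, 0, 0, 0, 0], [0, 0, 0, 0, 0, 0, 0]]

```text
time: 4.8
position: [0.502, 0.1218, 0.2723]
tcp_rot: [[1.0, 0.009, 0.004], [0.009, -1.0, 0.002], [0.004, -0.002, -1.0]]
wrist_force: [-0.4, -0.6, 2.6]
gripper_width: -0.004
```

Emit:
servo_tool:
  deltas:
    - [[0, -0.008, 0, 0, 0, 0, 0], [0, -0.008, 0, 0, 0, 0, 0], [0, 0, 0, 0, 0, 0, 0]]

```text
time: 5.1
position: [0.5021, 0.104, 0.2724]
tcp_rot: [[1.0, 0.008, 0.004], [0.008, -1.0, 0.002], [0.004, -0.002, -1.0]]
wrist_force: [-0.1, -1.1, 1.9]
gripper_width: 0.006
```

Emit:
servo_tool:
  deltas:
    - [[0, -0.008, -0.0003, 0, 0.1, 0, 0], [0, -0.008, 0, 0, 0, 0, 0], [0, 0, 0, 0, 0, 0, 0]]

```text
time: 5.4
position: [0.5021, 0.0863, 0.2721]
tcp_rot: [[1.0, 0.008, 0.002], [0.008, -1.0, 0.002], [0.002, -0.002, -1.0]]
wrist_force: [0.3, -2.1, 1.8]
gripper_width: 0.001
```

Emit:
servo_tool:
  deltas:
    - [[0, -0.008, -0.0003, 0, 0, 0, 0], [0, -0.006, 0, 0, 0, 0, 0], [0, 0, 0, 0, 0, 0, 0]]

```text
time: 5.7
position: [0.5021, 0.071, 0.2718]
tcp_rot: [[1.0, 0.008, 0.002], [0.008, -1.0, 0.002], [0.002, -0.002, -1.0]]
wrist_force: [0.3, -2.0, 3.4]
gripper_width: -0.005
```

Emit:
servo_tool:
  deltas:
    - [[0, -0.006, 0, 0, 0, 0, 0], [0, -0.006, 0, 0, 0, 0, 0], [0, 0, 0, 0, 0, 0, 0]]

```text
time: 6.0
position: [0.5021, 0.0581, 0.2718]
tcp_rot: [[1.0, 0.008, 0.002], [0.008, -1.0, 0.002], [0.002, -0.002, -1.0]]
wrist_force: [0.1, -1.2, 3.3]
gripper_width: -0.002
```

Emit:
servo_tool:
  deltas:
    - [[0, -0.005, 0, 0, 0, 0, 0], [0, -0.005, 0, 0, 0, 0, 0], [0, 0, 0, 0, 0, 0, 0]]

```text
time: 6.3
position: [0.5021, 0.0473, 0.2718]
tcp_rot: [[1.0, 0.008, 0.002], [0.008, -1.0, 0.002], [0.002, -0.002, -1.0]]
wrist_force: [-0.4, -2.4, 2.7]
gripper_width: 0.001
```

Emit:
servo_tool:
  deltas:
    - [[0, -0.004, 0, 0, 0, 0, 0], [0, -0.004, 0, 0, 0, 0, 0], [0, 0, 0, 0, 0, 0, 0]]

```text
time: 6.6
position: [0.502, 0.0385, 0.2716]
tcp_rot: [[1.0, 0.008, 0.002], [0.008, -1.0, 0.002], [0.002, -0.002, -1.0]]
wrist_force: [-0.3, 0.2, 0.4]
gripper_width: 0.004
```

The force dropped to zero at y ≈ 0.04, so the fingertip has found the notch, which matches the vision estimate (−0.004 to 0.048). I'll centre it in the notch and look.

Emit:
servo_tool:
  deltas:
    - [[0, -0.005, 0, 0, 0, 0, 0], [0, -0.005, 0, 0, 0, 0, 0], [0, -0.004, 0, 0, 0, 0, 0], [0, 0, 0, 0, 0, 0, 0]]

```text
time: 7.0
position: [0.5019, 0.0229, 0.2714]
tcp_rot: [[1.0, 0.008, 0.001], [0.008, -1.0, 0.001], [0.001, -0.001, -1.0]]
wrist_force: [-1.0, 0.2, -0.1]
gripper_width: 0.001
```

Run:
```python
from plant import env
import cv2,numpy as np
for n in ["scene","side","wrist"]:
    c=env.read_camera(n);cv2.imwrite(f"pics/{n}2.png",c["image"])
a=cv2.imread("pics/scene2.png")[140:260,210:330];b=cv2.imread("pics/side2.png")[150:270,205:325]
cv2.imwrite("pics/z2.png",np.hstack([cv2.resize(a,(400,400),interpolation=2),cv2.resize(b,(400,400),interpolation=2)]))
```

```text
(no output)
```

View pics/z2.png

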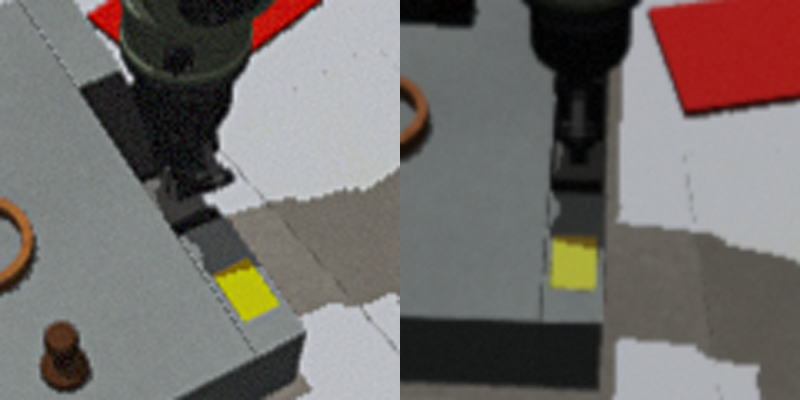

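View pics/wrist2.png

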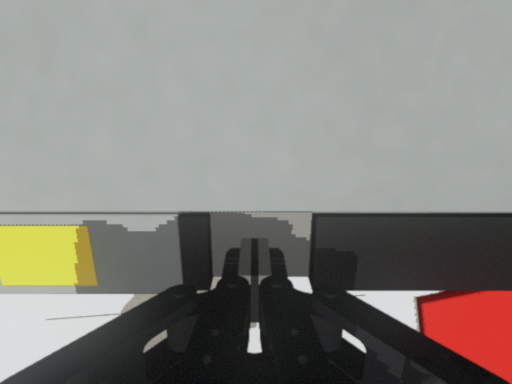

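The wrist view shows the fingertip (columns ~225–285) centred in the notch (212–310), clear of the rear wall. Pressing down now.

Emit:
servo_tool:
  deltas:
    - [[0, 0, -0.004, 0, 0, 0, 0], [0, 0, -0.004, 0, 0, 0, 0], [0, 0, -0.001, 0, 0, 0, 0], [0, 0, 0, 0, 0, 0, 0]]

```text
time: 7.55
position: [0.5019, 0.0243, 0.2614]
tcp_rot: [[1.0, 0.01, 0.001], [0.01, -1.0, 0.002], [0.001, -0.002, -1.0]]
wrist_force: [0.2, -1.2, 3.9]
gripper_width: -0.001
```

Contact with the key came at the expected height. I'll press on in steps of about 1 mm.

Emit:
servo_tool:
  deltas:
    - [[0, -0.001, -0.0015, 0, 0, 0, 0], [0, 0, -0.0015, 0, 0, 0, 0], [0, 0, -0.0015, 0, 0, 0, 0], [0, 0, 0, 0, 0, 0, 0]]

```text
time: 7.95
position: [0.5019, 0.0238, 0.2574]
tcp_rot: [[1.0, 0.01, 0.001], [0.01, -1.0, 0.003], [0.002, -0.003, -1.0]]
wrist_force: [0.2, -0.8, 0.4]
gripper_width: 0.002
```

Emit:
servo_tool:
  deltas:
    - [[0, 0, -0.0015, -0.1, 0, 0, 0], [0, 0, -0.0015, 0, 0, 0, 0], [0, 0, -0.0015, 0, 0, 0, 0]]

```text
time: 8.25
position: [0.5019, 0.024, 0.2533]
tcp_rot: [[1.0, 0.01, 0.002], [0.01, -1.0, 0.001], [0.002, -0.001, -1.0]]
wrist_force: [-1.4, -0.6, 6.1]
gripper_width: 0.002
```

Emit:
servo_tool:
  deltas:
    - [[0, 0, -0.0015, 0, 0, 0, 0], [0, 0, -0.001, 0, 0, 0, 0]]

```text
time: 8.45
position: [0.5018, 0.024, 0.2524]
tcp_rot: [[1.0, 0.01, 0.004], [0.01, -1.0, 0.002], [0.004, -0.002, -1.0]]
wrist_force: [-7.6, -1.0, 36.8]
gripper_width: -0.002
```

The key hit its hard stop (force jumped to 37 N after about 9 mm of travel from contact). Lifting straight up.

Emit:
servo_tool:
  deltas:
    - [[0, 0, 0.004, 0, 0, 0, 0], [0, 0, 0.008, 0, 0, 0, 0], [0, 0, 0.015, 0, 0, 0, 0], [0, 0, 0.03, 0, 0, 0, 0], [0, 0, 0.04, 0, 0, 0, 0], [0, 0, 0.04, 0, 0, 0, 0], [-0.02, 0, 0.03, 0, 0, 0, 0], [-0.04, 0, 0.01, 0, 0, 0, 0], [-0.04, -0.01, 0, 0, 0, 0, 0], [-0.03, -0.01, 0, 0, 0, 0, 0], [0, 0, 0, 0, 0, 0, 0], [0, 0, 0, 0, 0, 0, 0]]

```text
time: 9.65
position: [0.365, 0.0033, 0.4394]
tcp_rot: [[1.0, 0.011, 0.007], [0.011, -1.0, 0.002], [0.007, -0.002, -1.0]]
wrist_force: [0.0, 0.6, -0.3]
gripper_width: 0.005
```

Run:
```python
from plant import env
import cv2,numpy as np
s=env.get_state();print(s["time"],s["position"],s["tcp_rot"].round(4).tolist(),s["wrist_force"])
for n in ["scene","side","wrist"]:
    c=env.read_camera(n);cv2.imwrite(f"pics/{n}3.png",c["image"])
a=cv2.imread("pics/scene3.png")[110:300,140:330];b=cv2.imread("pics/side3.png")[100:270,155:325]
cv2.imwrite("pics/z3.png",np.hstack([cv2.resize(a,(400,400),interpolation=2),cv2.resize(b,(400,400),interpolation=2)]))
```

```text
9.65 [0.3650365  0.00330087 0.43939737] [[0.9999, 0.0108, 0.0069], [0.0108, -0.9999, 0.0023], [0.0069, -0.0022, -1.0]] [ 0.04227951  0.60134358 -0.27432227]
```

View pics/z3.png

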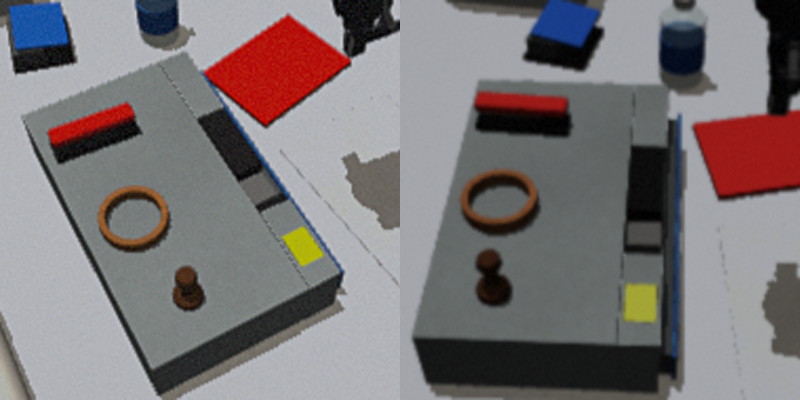

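View pics/wrist3.png

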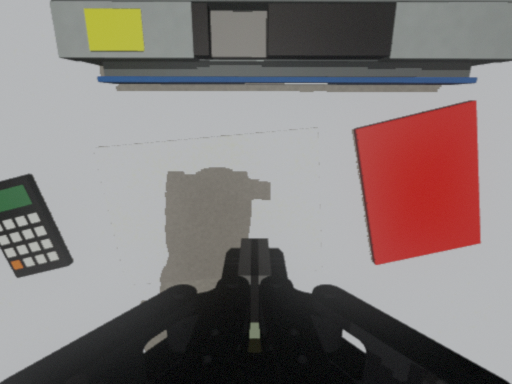

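The blue front now stands out along the whole case, at wrist row ~82. I'll check how far.

Run:
```python
from h import *
pos=np.array([.36504,.0033,.4394]);R=np.array([[.9999,.0108,.0069],[.0108,-.9999,.0023],[.0069,-.0022,-1]])
im=cv2.imread("pics/wrist3.png").astype(int)
for u in(150,290,430):
    b=[v for v in range(60,110) if im[v,u,0]-im[v,u,2]>40];print(u,b)
    print([wr((u,v),.061,pos,R)[:2].round(4) for v in (b[0]-.5,b[-1]+.5)])
for u,v in((87,52),(142,50)):print("pad f",wr((u,v),.1,pos,R))
```

```text
150 [76, 77, 78, 79, 80, 81]
[array([0.465 , 0.1149]), array([0.459 , 0.1154])]
290 [77, 78, 79, 80, 81]
[array([ 0.4656, -0.0328]), array([ 0.4606, -0.0331])]
430 [77, 78, 79, 80, 81, 82]
[array([ 0.4671, -0.1804]), array([ 0.4612, -0.1815])]
pad f [0.48202926 0.15858733 0.1       ]
pad f [0.48423938 0.10787753 0.1       ]
```

Run:
```python
from plant import env
print(env.close_job())
```

```text
the job is handed in; nothing more can be done
None
```

The key is fully down, the blue drawer front is ajar, and the job is handed in at about 10 s on the robot's clock.

- **Finding the notch:** I put the closed fingertips on the yellow pad and slid them lightly along the edge at about 2–3.5 N. The contact force fell to zero at world y of about 0.04 m. A wrist picture then showed the fingertips centred in the notch.
- **Pressing the key:** I met the key at the expected depth. It moved with up to about 6 N, then hit a hard stop where the force rose to 37 N. The stop was about 21 mm below the edge, against an expected 20 mm. I then lifted the hand straight up and backed it away.

**Last checks:**
- The pictures show the drawer front out along its whole width. It measures about 22–24 mm out, against a nominal 24 mm and a measuring error of about 2 mm.
- The stapler, tape, stamp, sanitizer and punch look unmoved in the final pictures. I did not check the mug and calculator against their starting positions, but the arm did not go near them.
- The force on the hand reads about zero, and it is clear of everything.

No check failed. The sideways force during the slide read −1 to −2 N, opposite in sign to what friction should give. I put that down to sensor noise.

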